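Clear the check weights and vials away after weighing

ROBOT

A 6-joint arm with a two-finger parallel gripper is mounted at the origin on a cart in front of the work surface, level with it; the furniture and walls round the work are solid. World frame = base frame: x ahead of the robot, y to its left, z up, the work surface at z = 0. Lengths are in m, angles in rad, forces in N, time in s.
With the tool pointing down it reaches from about 0.275 to 0.75 m from the base axis. Payload 10.2 kg.
Tool frame: the origin (TCP) lies midway between the tips of the shut fingers; the grasp point (between the pads) lies 19 mm behind it (bot.hold_point_z is the distance from the TCP to the grasp point, in m); z points along the fingers, x is the direction in which the jaws open and shut, and the axes are right-handed (so a half turn about z gives the same grasp; the last joint's range is limited). The gripper opens to 85 mm and grips with 20 to 120 N. Pads are 22 mm wide; open, the fingers measure 114 mm over their backs; the gripper's body (76 mm by 85 mm) begins 54 mm behind the grasp point. The pads swing forward as they close: fully open they stand 13 mm farther back than shut.
Start: joints at [1.013, 0.313, 1.498, -0, 1.331, -0.223], TCP at [0.173, 0.496, 0.231] pointing down, gripper open.
Joint ranges: [-2.94, 2.94], [-0.97, 2.17], [0.19, 2.56], [-1.23, 4.37], [0.02, 3.11], [-2.88, 2.88]. Speed limits (rad/s): [2.39, 2.39, 3.01, 3.14, 3.14, 3.14].

INTERFACE

Orientations are given as a 3x3 rotation matrix whose columns are the frame's x, y, z axes.
In Python, from bench import bot gives the robot as it stands.
- The arm moves only by the tool drive_tool, never from a script. Its argument "targets" is a list of rows, each an object with "hand": the closure, from -1 (fully open) to 1 (shut); "dp": the shift along the world's x, y, z in cm, a list of three; "dr": the turn, a rotation vector about the world's x, y, z in degrees, a list of three. A call has 1 to 8 rows; each row shifts and turns the pose as measured when the row begins; what a row does not reach is not made up. A row lasts 1/10 s, in which the tool goes at most 50 mm and 8.59 degrees, less where a joint would pass 70% of its speed; a pose out of reach is approached as far as the arm can. A call is refused whole if a number of a shift passes 5 or a number of a turn 8.59, either way. A call with a gripper value outside its range is refused whole. The fingers move at their own pace and stop on an object; the grip force is fixed at half the most. Time passes only in rows, so rows that do not move let the fingers close. It gives the time, the measured TCP pose, the force and the opening at its end, in the units of the state.
- bot.read_state(): the state, without advancing time (a new reading comes with each control period).
- bot.read_camera(name): name is "side" or "top"; returns (picture, depth): 384x512x3 uint8, blue, green, red; 384x512 float32, m along the optical axis (not along the pixel's ray), 0 where there is no reading.
- bot.camera_model(name): a dict with "fovy" (degrees; the focal length in pixels is half the picture's height over the tangent of half this angle, whatever the lens; pixels are square), "cx", "cy" (the principal point, pixels), "D" ([k1, k2, p1, p2, k3] as OpenCV has them; the pictures are not rectified), "xyz" and "attitude" of the camera in the world. Camera axes: x right, y up, looking along -z (the intrinsics and any distortion apply to the point x, -y, -z); pixel columns grow to the right and rows downward; lengths in m; the calibration is good to about 2 mm. A picture is of the moment at which its call begins. camera_model takes no time and is no camera call.
- bot.finish_job(): hands the job in, once; it reports no verdict.
Trained networks look in the newest picture that a camera, given by its name, has taken for a name from the list of things; names that differ only in an ending like _2 or _b are one class to them, and where a whole thing is asked for, a point or a joint stands for the part that bears it (a point fixed in the world has none). Each returns a list of dicts, best first, with "confidence" (0 to 1); they miss things now and then, are a little off and sometimes report something else, mostly with a low value. They report only what shows in the picture. A call takes as long as a camera call.
- bot.recognise(name, camera): "bbox" ([left, top, width, height] in pixels, round what is visible of it).
- bot.landmark_of(name, camera): "point" ([column, row] in pixels: a listed point, or the origin of a listed thing).
The state is a dict: "time_s": time; "joints": joint angles; "joint_vel": joint speeds; "joint_torque": joint torques, N m; "tool_pos": TCP position; "eef_rot": TCP orientation; "force": force on the tool from outside, world axes, zero at the start; "wrist_torque": the same for the moment, N m; "width": opening from 0.0 (shut) to 1.0 (fully open).
Only numpy, scipy, OpenCV 4.12 (cv2) and the standard library are available. Lean on these libraries where they do the work, as an engineer would, in place of code of your own. Each camera call takes 0.05 s, during which the arm holds its last target. There are 200 camera calls.

TASK

The weighing is finished: clear the loose check weights and vials off the bench. Set each of the three knob weights upright in the well of the wooden block that is meant for its size (largest weight in the widest well, middle one in the middle well, smallest in the narrowest), and stand the green-capped and the red-capped vial upright in the rack bay ringed in the colour of their cap, all down on the floor of their wells. Set them down rather than dropping them, knock none over, and leave the white-capped vial in its bay and the rubber stopper and the dropper bottle where they stand.

Things in the scene. Friction and masses are not known exactly. Their poses are not given: they have to be found in the camera images.
- weight_large_center (a point): The largest knob weight, brass-coloured, about 200 g; body 37 mm across at its widest, 42 mm high in all, shaped as an upright cylinder for its lower 24 mm and drawn in above that to a neck and a small knob; stands upright on the bench. The point is its centre, half-way up (21 mm above its underside); its z axis points up. Grip it round the cylindrical body.
- weight_medium_center (a point): The middle knob weight, dark grey steel, about 100 g; body 29 mm across at its widest, 33 mm high in all, shaped as an upright cylinder for its lower 18 mm and drawn in above that to a neck and a small knob; stands upright on the bench. The point is its centre, half-way up (16.5 mm above its underside); its z axis points up. Grip it round the cylindrical body.
- weight_small_center (a point): The smallest knob weight, brass-coloured, about 50 g; body 23 mm across at its widest, 26 mm high in all, shaped as an upright cylinder for its lower 15 mm and drawn in above that to a neck and a small knob; stands upright on the bench. The point is its centre, half-way up (13 mm above its underside); its z axis points up. Grip it round the cylindrical body.
- vial_green_center (a point): Clear glass sample vial with a green screw cap, 22 mm across (cap 20 mm), 51 mm high, about 20 g, standing upright on the bench. The point is its centre, half-way up (25.5 mm above its underside); its z axis points up.
- vial_red_center (a point): Clear glass sample vial with a red screw cap, 22 mm across (cap 20 mm), 51 mm high, about 20 g, standing upright on the bench. The point is its centre, half-way up (25.5 mm above its underside); its z axis points up.
- weight_block: Wooden block, fixed, 84 x 182 mm at its foot, 22 mm high. Three round flat-floored wells with blue felt in a row along its y axis (x = 0), each 7 mm deep (floor 15 mm above the bench): 49 mm wide at y = +52 mm (largest weight), 41 mm wide at y = -7 mm (middle weight), 35 mm wide at y = -59 mm (smallest weight). Origin: centre of its underside; z up, x across its short side.
- vial_rack: Grey plastic vial rack, fixed, 64 x 166 mm at its foot, 28 mm high. Three round bays in a row along its y axis (x = 0), each 34 mm wide and 18 mm deep (floor 10 mm above the bench): ringed red at y = +52 mm, white at y = 0 (holds the white-capped vial), green at y = -52 mm. Origin: centre of its underside; z up, x across its short side.
- vial_white_center (a point): Clear glass sample vial with a white screw cap, 22 mm across (cap 20 mm), 51 mm high, about 20 g, already standing in the white-ringed middle bay of the rack, where it stays. The point is its centre, half-way up (25.5 mm above its underside); its z axis points up.
- stopper_center (a point): Red-brown tapered rubber stopper, 32 mm across at the top and 30 mm high, standing on the bench; it stays where it is. The point is its centre, 15 mm above its underside.
- dropper_center (a point): Small bottle with a white screw cap and a red-banded label, 36 mm across and 79 mm high, standing on the bench; it stays where it is. The point is its centre, 39.5 mm above its underside.

How it is judged:
At the end, for the whole second after the job is handed in: Each weight in the well of its size and each vial, white one included, in the bay of its colour: upright (7 degrees), centre within 9 mm of the well's along each axis, on its floor (within 3 mm for weights, 4 mm for vials), at rest; stopper and dropper bottle upright, within 20 mm of their start (x of weight_large_center in the frame of weight_block between -0.009 and 0.009 m and y of weight_large_center in the frame of weight_block between 0.043 and 0.061 m and z of weight_large_center in the frame of weight_block below 0.039 m and angle between each of weight_large_center, weight_medium_center, weight_small_center, vial_green_center, vial_red_center, vial_white_center, stopper_center, dropper_center's own z axis and vertical below 0.12 rad and linear speed of each of weight_large, weight_medium, weight_small, vial_green, vial_red, vial_white below 0.01 m/s and x of weight_medium_center in the frame of weight_block between -0.009 and 0.009 m and y of weight_medium_center in the frame of weight_block between -0.016 and 0.002 m and z of weight_medium_center in the frame of weight_block below 0.0345 m and x of weight_small_center in the frame of weight_block between -0.009 and 0.009 m and y of weight_small_center in the frame of weight_block between -0.068 and -0.05 m and z of weight_small_center in the frame of weight_block below 0.031 m and x of vial_green_center in the frame of vial_rack between -0.009 and 0.009 m and y of vial_green_center in the frame of vial_rack between -0.061 and -0.043 m and z of each of vial_green_center, vial_red_center, vial_white_center in the frame of vial_rack below 0.0395 m and x of vial_red_center in the frame of vial_rack between -0.009 and 0.009 m and y of vial_red_center in the frame of vial_rack between 0.043 and 0.061 m and x of vial_white_center in the frame of vial_rack between -0.009 and 0.009 m and y of vial_white_center in the frame of vial_rack between -0.009 and 0.009 m and distance of each of stopper_center, dropper_center from where it was at the start of the episode below 0.02 m); the robot touches nothing.
It fails at once if the rubber stopper is shifted by more than 20 mm or tipped (distance of stopper_center from where it was at the start of the episode above 0.02 m or angle between stopper_center's own z axis and vertical above 0.3 rad).
It fails at once if the dropper bottle is shifted by more than 20 mm or tipped (distance of dropper_center from where it was at the start of the episode above 0.02 m or angle between dropper_center's own z axis and vertical above 0.3 rad).
It fails at once if the white-capped vial is taken out of its bay or tipped (distance of vial_white_center from where it was at the start of the episode above 0.02 m or angle between vial_white_center's own z axis and vertical above 0.4 rad).
It fails at once if a weight or vial is dropped (moves faster than 0.8 m/s with no finger on it, a fall of more than about 30 mm) or knocked over ((contact force between weight_large and the fingers below 0.01 N and linear speed of weight_large above 0.8 m/s) or (contact force between weight_medium and the fingers below 0.01 N and linear speed of weight_medium above 0.8 m/s) or (contact force between weight_small and the fingers below 0.01 N and linear speed of weight_small above 0.8 m/s) or (contact force between vial_green and the fingers below 0.01 N and linear speed of vial_green above 0.8 m/s) or (contact force between vial_red and the fingers below 0.01 N and linear speed of vial_red above 0.8 m/s) or angle between any of weight_large_center, weight_medium_center, weight_small_center, vial_green_center, vial_red_center's own z axis and vertical above 0.8 rad).
It also fails if it takes over 118 s, if anything falls off the work surface, if the arm or the gripper's body presses on something with over 40 N, if the wrist force passes 120 N, or if a joint passes its speed limit or range.

## Working session

There is one attempt and no reset: what is moved stays moved. The work goes in short steps, Python scripts to look and compute and a tool call to move; the robot and the scene stay as the last step left them, time stands still between calls to the robot, and variables do not carry over. Pictures are saved under pics/ and viewed, about 12 in all and at most 16, crops included, and the job is handed in when it is done.

Besides the shell and the picture viewer there is one more tool, called after ">>>" as name(argument=value, ...), one argument or row to a line, values as JSON. drive_tool: Moves the arm, as the interface text tells. Its arguments: {"type":"object","properties":{"targets":{"type":"array","items":{"type":"object","properties":{"hand":{"type":"number"},"dp":{"type":"array","items":{"type":"number"}},"dr":{"type":"array","items":{"type":"number"}}}}}},"required":["targets"]}

```bash
mkdir -p pics; ls
cat > h.py <<'E'
import numpy as np, cv2
from bench import bot
def cam(n):
    m=bot.camera_model(n); f=192/np.tan(np.radians(m["fovy"])/2)
    K=np.array([[f,0,m["cx"]],[0,f,m["cy"]],[0,0,1]]); return K,np.array(m["D"],float),np.array(m["xyz"]),np.array(m["attitude"]).reshape(3,3)
def ray(n,px):
    K,D,o,R=cam(n); u=cv2.undistortPoints(np.array([[px]],float),K,D)[0,0]
    return o,R@np.array([u[0],-u[1],-1.])
def at_z(n,px,z):
    o,d=ray(n,px); return o+d*(z-o[2])/d[2]
def cloud(n,depth):
    K,D,o,R=cam(n); v,u=np.mgrid[0:384,0:512]
    p=cv2.undistortPoints(np.stack([u,v],-1).reshape(-1,1,2).astype(float),K,D).reshape(384,512,2)
    c=np.dstack([p[...,0],-p[...,1],-np.ones((384,512))])*depth[...,None]
    return c@R.T+o
def proj(n,P):
    K,D,o,R=cam(n); c=(np.atleast_2d(P)-o)@R; c=c*[1,-1,-1]
    return cv2.projectPoints(c,np.zeros(3),np.zeros(3),K,D)[0][:,0]
E
python3 - <<'E'
from h import *
print(bot.read_state()); 
Z=dict(weight_large_center=.021,weight_medium_center=.0165,weight_small_center=.013,vial_green_center=.0255,vial_red_center=.0255,weight_block=0,vial_rack=0,vial_white_center=.0355,stopper_center=.015,dropper_center=.0395)
ims=[]
for n in("top","side"):
    print(n,bot.camera_model(n)); im,d=bot.read_camera(n); ims.append(im); np.save(n+"_d.npy",d); cv2.imwrite(f"pics/{n}0.png",im)
    for k,z in Z.items():
        for r in bot.landmark_of(k,n)[:2]: print(k,np.round(r["point"]),round(r["confidence"],2),np.round(at_z(n,r["point"],z),4))
E
```

```text
pics
{'time_s': 0.0, 'joints': array([ 1.01258680e+00,  3.13416886e-01,  1.49844226e+00,  7.95139582e-06,
        1.33099447e+00, -2.23398716e-01]), 'joint_vel': array([-1.20558632e-03,  1.35926065e-03, -1.29585125e-03,  6.33936681e-04,
       -2.22458849e-05,  7.55090626e-04]), 'joint_torque': array([-1.33140213e-03, -4.12276447e+01, -2.59745622e+01, -2.90765629e-04,
        4.14043883e-03, -3.80024119e-06]), 'tool_pos': array([0.17237877, 0.49562047, 0.23075007]), 'eef_rot': array([[ 3.28591862e-01,  9.44471775e-01, -6.74442164e-04],
       [ 9.44471218e-01, -3.28592428e-01, -1.06546149e-03],
       [-1.22791489e-03, -2.86889239e-04, -9.99999205e-01]]), 'force': array([-0.33847892, -0.73883116, -0.6210743 ]), 'wrist_torque': array([ 0.0135649 , -0.0187202 ,  0.03651135]), 'width': 0.9975076716966795}
top {'fovy': 43.86097700207628, 'cx': 249.43096386305248, 'cy': 196.36848164004817, 'D': array([-0.00824222,  0.        ,  0.        ,  0.        ,  0.        ]), 'xyz': array([0.36071866, 0.02260279, 1.04499033]), 'attitude': array([[ 0.01849526,  0.98915268, -0.145722  ],
       [-0.
[... 1266 characters left out ...]
_large_center [268. 203.] 0.23 [0.5406 0.0302 0.021 ]
weight_medium_center [214. 246.] 0.82 [ 0.4441 -0.1032  0.0165]
weight_medium_center [223. 218.] 0.31 [ 0.4514 -0.0195  0.0165]
weight_small_center [222. 215.] 0.58 [ 0.4488 -0.0068  0.013 ]
vial_green_center [189. 280.] 0.63 [ 0.4151 -0.1989  0.0255]
vial_green_center [224. 216.] 0.32 [ 0.4543 -0.0239  0.0255]
vial_red_center [228. 174.] 0.66 [0.4455 0.1276 0.0255]
weight_block [214. 251.] 0.2 [ 0.4438 -0.0993  0.    ]
vial_rack [323. 284.] 0.93 [ 0.6428 -0.1701  0.    ]
vial_white_center [321. 267.] 0.6 [ 0.6365 -0.1665  0.0355]
stopper_center [269. 205.] 0.56 [0.5422 0.0317 0.015 ]
dropper_center [320. 198.] 0.78 [0.6475 0.028  0.0395]
```

Run:
```python
import cv2
for n in("top","side"):
    cv2.imwrite(f"pics/{n}0b.png",cv2.resize(cv2.imread(f"pics/{n}0.png"),(800,600),interpolation=cv2.INTER_CUBIC))
```

```text
(no output)
```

View pics/top0b.png

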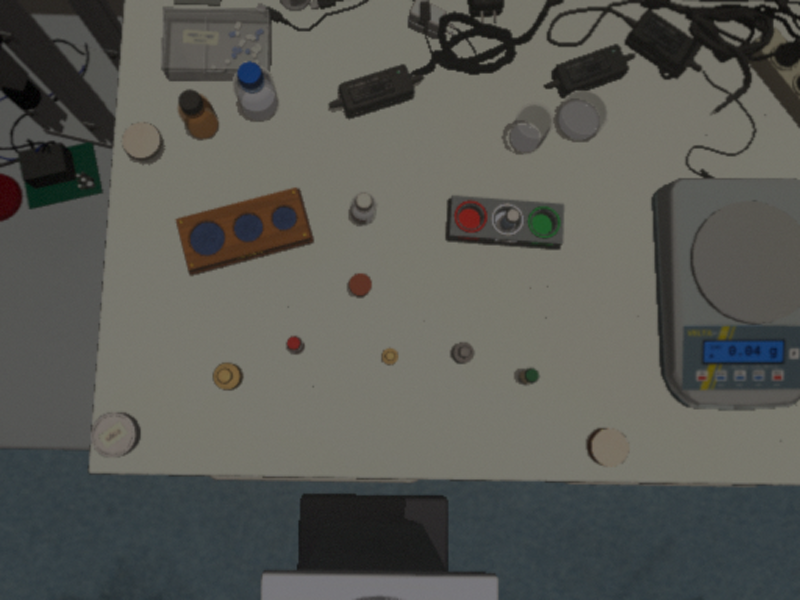

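View pics/side0b.png

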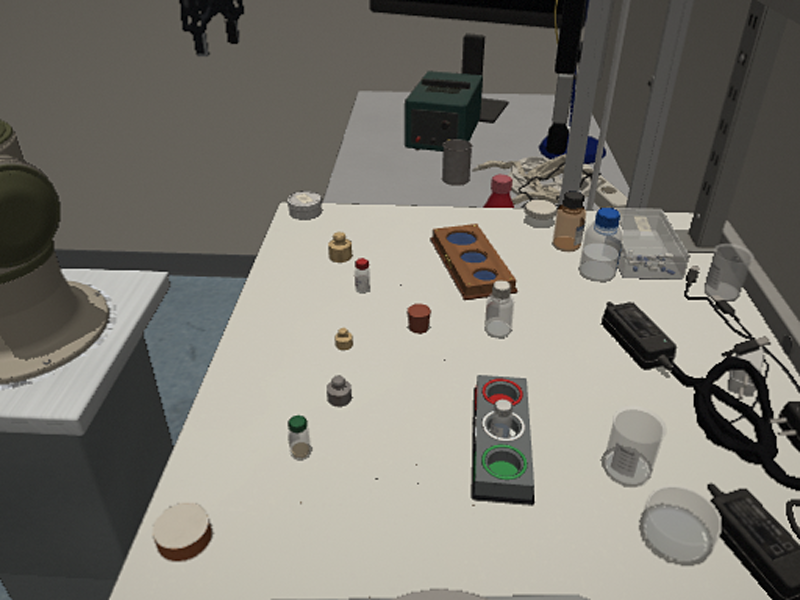

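Top view: weights at about (227,376), (462,352), (390,356); vials red (294,344) and green (530,376); block wells at (207,238), (248,227), (285,217); rack bays at (470,217), (508,219), (543,223). The networks agree with the picture except for vial_red/green mix-ups and weight_block in the side view. Next I refine these with colour and depth.

```bash
cat > m.py <<'E'
from h import *
A=dict(large=(.417,.207,.042),medium=(.45,-.108,.033),small=(.45,-.010,.026),green=(.413,-.197,.051),red=(.45,.125,.051),dropper=(.65,.03,.079),stopper=(.545,.033,.03),white=(.636,-.168,.061))
for n in("top","side"):
    im=cv2.imread(f"pics/{n}0.png"); d=np.load(n+"_d.npy"); P=cloud(n,d); hsv=cv2.cvtColor(im,cv2.COLOR_BGR2HSV)
    tab=P[(abs(P[...,2])<.02)&(d>0)&(abs(P[...,0]-.5)<.1)&(abs(P[...,1])<.2)]; print(n,"table z",np.median(tab[:,2]),tab[:,2].std())
    for k,(x,y,h) in A.items():
        near=(np.hypot(P[...,0]-x,P[...,1]-y)<.03)&(d>0)
        m=near&(abs(P[...,2]-h)<.004); q=P[m]
        px=np.argwhere(m).mean(0)[::-1] if m.any() else np.zeros(2)
        b=P[near&(P[...,2]>.005)]
        print(k,m.sum(),"maxz",round(P[near][:,2].max(),4),"topc",np.round(q.mean(0),4) if len(q) else None,"ray",np.round(at_z(n,px,h),4),"mid",np.round((b.min(0)+b.max(0))/2,4)[:2])
    H,S,V=cv2.split(hsv)
    for nm,msk,(x,y),z in (("blue",(H>105)&(H<130)&(S>70),(.62,.2),.0185),("redring",((H<6)|(H>174))&(S>130),(.64,-.12),.023),("greenring",(H>50)&(H<80)&(S>100),(.64,-.225),.023)):
        near=np.hypot(P[...,0]-x,P[...,1]-y)<(.11 if nm=="blue" else .035)
        c,l,st,ce=cv2.connectedComponentsWithStats((msk&near&(d>0)).astype(np.uint8))
        for i in range(1,c):
            if st[i,4]>40: 
                bb=st[i]; print(nm,bb,ce[i].round(1),"cen",at_z(n,ce[i],.0185 if nm=="blue" else .02).round(4),"bbox@top",at_z(n,(bb[0]+bb[2]/2-.5,bb[1]+bb[3]/2-.5),.022 if nm=="blue" else .028).round(4))
    # top faces -> min area rect
    for nm,(x,y),h in(("block",(.62,.2),.022),("rack",(.642,-.17),.028)):
        m=(np.abs(P[...,2]-h)<.005)&(np.hypot(P[...,0]-x,P[...,1]-y)<.11)&(d>0)
        c,l,st,ce=cv2.connectedComponentsWithStats(m.astype(np.uint8)); i=1+np.argmax(st[1:,4])
        r=cv2.minAreaRect((P[l==i][:,:2]*1000).astype(np.float32)); print(nm,m.sum(),r,cv2.boxPoints(r).round().tolist())
E
python3 m.py
```

```text
top table z 0.0016580074765025765 0.002500931288567504
large 77 maxz 0.047 topc [0.411  0.2129 0.0417] ray [0.411  0.2128 0.042 ] mid [0.4145 0.2056]
medium 41 maxz 0.037 topc [ 0.4508 -0.1103  0.0332] ray [ 0.4508 -0.1103  0.033 ] mid [ 0.4518 -0.108 ]
small 27 maxz 0.0311 topc [ 0.4436 -0.0084  0.0263] ray [ 0.4436 -0.0084  0.026 ] mid [ 0.4487 -0.0103]
green 65 maxz 0.0555 topc [ 0.4193 -0.1976  0.0514] ray [ 0.4194 -0.1977  0.051 ] mid [ 0.4121 -0.1968]
red 59 maxz 0.0555 topc [0.4562 0.1206 0.0519] ray [0.4562 0.1206 0.051 ] mid [0.4489 0.1209]
dropper 79 maxz 0.0842 topc [0.6464 0.0324 0.0791] ray [0.6464 0.0324 0.079 ] mid [0.6456 0.0302]
stopper 164 maxz 0.0363 topc [0.5414 0.0349 0.0309] ray [0.5415 0.0349 0.03  ] mid [0.5452 0.0332]
white 60 maxz 0.0672 topc [ 0.6359 -0.1712  0.0617] ray [ 0.6361 -0.1714  0.061 ] mid [ 0.6365 -0.1678]
blue [175 133  14  13 149] [181.5 139.1] cen [0.6362 0.1447 0.0185] bbox@top [0.6354 0.1442 0.022 ]
blue [150 138  18  16 215] [158.5 145.3] cen [0.6207 0.1945 0.0185] bbox@top [0.6195 0.1938 0.022 ]
blue [122 143  21  20 319] [132.2 152.2] ce
[... 1667 characters left out ...]
op [0.6184 0.1873 0.022 ]
blue [303 173  14   6  60] [310.  175.8] cen [0.6343 0.1445 0.0185] bbox@top [0.6328 0.1401 0.022 ]
redring [309 242  25  17 141] [320.6 251.2] cen [ 0.6412 -0.1098  0.02  ] bbox@top [ 0.6408 -0.1153  0.028 ]
greenring [308 285  29  22 259] [322.2 297.7] cen [ 0.6363 -0.2196  0.02  ] bbox@top [ 0.6351 -0.2222  0.028 ]
block 954 ((616.2737426757812, 202.14691162109375), (77.9317626953125, 179.74574279785156), 16.71684455871582) [[553.0, 277.0], [605.0, 105.0], [679.0, 127.0], [628.0, 299.0]]
rack 1785 ((637.6524047851562, -169.70045471191406), (163.3789520263672, 58.99321746826172), 87.26922607421875) [[604.0, -250.0], [663.0, -253.0], [671.0, -90.0], [612.0, -87.0]]
```

Positions (m), from the depth, ray and network estimates, which agree to about 3 mm:

| Thing | x | y |
|---|---|---|
| Large weight | .4105 | .2115 |
| Medium weight | .450 | -.111 |
| Small weight | .443 | -.0095 |
| Green vial | .419 | -.199 |
| Red vial | .4555 | .120 |
| Large well | .602 | .251 |
| Middle well | .619 | .1945 |
| Small well | .634 | .1447 |
| Red bay | .641 | -.118 |
| Green bay | .636 | -.222 |

I'll keep the jaws along world x throughout.

>>> drive_tool(
  targets=[
    {"hand": -1,"dp": [3,-3.5,-0.6],"dr": [0,0,-8.5]},
    {"hand": -1,"dp": [3,-3.5,-0.6],"dr": [0,0,-8.5]},
    {"hand": -1,"dp": [3,-3.5,-0.6],"dr": [0,0,-8.5]},
    {"hand": -1,"dp": [3,-3.5,-0.6],"dr": [0,0,-8.5]},
    {"hand": -1,"dp": [3,-3.5,-0.6],"dr": [0,0,-8.5]},
    {"hand": -1,"dp": [3,-3.5,-0.6],"dr": [0,0,-8.5]},
    {"hand": -1,"dp": [3,-3.5,-0.6],"dr": [0,0,-8.5]},
    {"hand": -1,"dp": [3,-3.5,-0.6],"dr": [0,0,-8.5]},
  ],
)

```text
time_s: 1.9
tool_pos: [0.4165, 0.208, 0.1831]
eef_rot: [[0.999, 0.036, 0.006], [0.036, -0.999, 0.001], [0.006, -0.001, -1.0]]
force: [0.6, 1.0, 0.4]
width: 1.0
```

>>> drive_tool(
  targets=[
    {"hand": -1,"dp": [-0.6,0.35,-3],"dr": [0,0,-2]},
    {"hand": -1,"dp": [0,0,-4]},
    {"hand": -1,"dp": [0,0,-4]},
    {"hand": -1,"dp": [0,0,-2]},
    {"hand": -1,"dp": [0,0,0]},
  ],
)

```text
validation failed for argument at $.ta...
```

Run:
```python
from h import *
s=bot.read_state(); print(s["time_s"],s["tool_pos"])
a=bot.read_camera("top")[0]; b,d=bot.read_camera("side")
A=lambda n,im:(cv2.resize(im[tuple([slice(*proj_rng(n)[1]),slice(*proj_rng(n)[0])])],(400,400),interpolation=cv2.INTER_CUBIC))
def proj_rng(n):
    p=proj(n,(.41,.21,.04))[0].astype(int); return (p[0]-45,p[0]+45),(max(p[1]-45,0),max(p[1]-45,0)+90)
cv2.imwrite("pics/g1.png",np.hstack([A("top",a),A("side",b)]))
```

```text
1.9 [0.41648776 0.20795521 0.1830519 ]
```

View pics/g1.png

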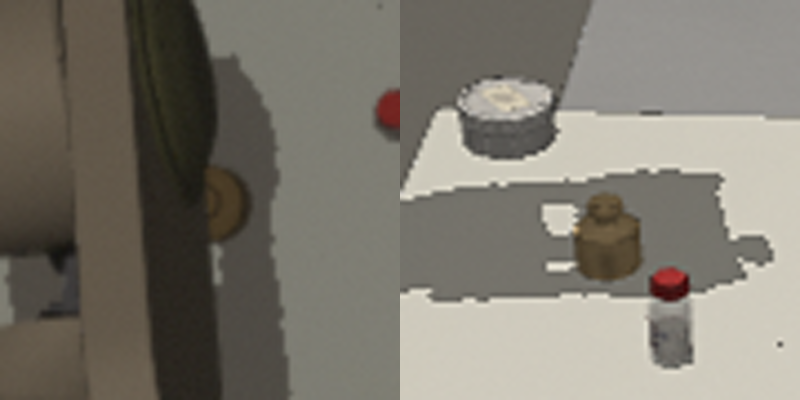

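The move was refused because every row needs a dr. The picture (left top, right side) shows the large weight still upright and the gripper above it out of view.

>>> drive_tool(
  targets=[
    {"hand": -1,"dp": [-0.6,0.35,-3],"dr": [0,0,-2]},
    {"hand": -1,"dp": [0,0,-4],"dr": [0,0,0]},
    {"hand": -1,"dp": [0,0,-4],"dr": [0,0,0]},
    {"hand": -1,"dp": [0,0,-2],"dr": [0,0,0]},
    {"hand": -1,"dp": [0,0,0],"dr": [0,0,0]},
  ],
)

```text
time_s: 2.5
tool_pos: [0.4122, 0.21, 0.0498]
eef_rot: [[1.0, -0.003, 0.01], [-0.003, -1.0, 0.001], [0.01, -0.001, -1.0]]
force: [0.8, 0.7, 0.4]
width: 0.996
```

Run:
```python
from h import *
b,d=bot.read_camera("side")
p=proj("side",(.41,.21,.06))[0].astype(int); cv2.imwrite("pics/g2.png",cv2.resize(b[max(p[1]-60,0):p[1]+60,p[0]-80:p[0]+80],(640,480),interpolation=cv2.INTER_CUBIC))
```

```text
(no output)
```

View pics/g2.png

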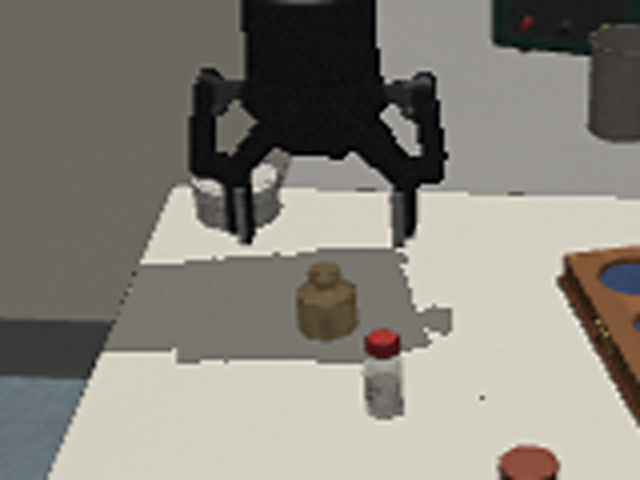

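The large weight stands at (327,300), midway between the open fingers at (245) and (402). I'll descend and close.

>>> drive_tool(
  targets=[
    {"hand": -1,"dp": [-0.15,0.15,-2.5],"dr": [0,0.5,0]},
    {"hand": -1,"dp": [0,0,-2],"dr": [0,0,0]},
    {"hand": 1,"dp": [0,0,0],"dr": [0,0,0]},
    {"hand": 1,"dp": [0,0,0],"dr": [0,0,0]},
    {"hand": 1,"dp": [0,0,0],"dr": [0,0,0]},
    {"hand": 1,"dp": [0,0,0],"dr": [0,0,0]},
    {"hand": 1,"dp": [0,0,0],"dr": [0,0,0]},
    {"hand": 1,"dp": [0,0,0],"dr": [0,0,0]},
  ],
)

```text
time_s: 3.35
tool_pos: [0.4162, 0.2144, 0.0149]
eef_rot: [[1.0, 0.001, 0.017], [0.001, -1.0, 0.005], [0.017, -0.005, -1.0]]
force: [0.7, 0.3, -2.2]
width: 0.398
```

Contact is too high (TCP z 15 mm). I'll reopen, lower and regrip.

>>> drive_tool(
  targets=[
    {"hand": -1,"dp": [0,0,0],"dr": [0,0,0]},
    {"hand": -1,"dp": [0,0,0],"dr": [0,0,0]},
    {"hand": -1,"dp": [0,0,0],"dr": [0,0,0]},
    {"hand": -1,"dp": [0,0,0],"dr": [0,0,0]},
  ],
)

```text
time_s: 3.75
tool_pos: [0.4168, 0.2145, 0.0155]
eef_rot: [[1.0, 0.001, 0.019], [0.001, -1.0, 0.006], [0.019, -0.006, -1.0]]
force: [0.4, 0.6, -0.4]
width: 1.002
```

>>> drive_tool(
  targets=[
    {"hand": -1,"dp": [-0.2,-0.1,-0.6],"dr": [-0.3,1.1,0]},
    {"hand": -1,"dp": [-0.1,0,-0.3],"dr": [0,0,0]},
    {"hand": -1,"dp": [0,0,0],"dr": [0,0,0]},
  ],
)

```text
time_s: 4.05
tool_pos: [0.4135, 0.2133, 0.0056]
eef_rot: [[1.0, 0.001, -0.002], [0.001, -1.0, 0.0], [-0.002, -0.0, -1.0]]
force: [0.7, -0.3, -1.0]
width: 1.0
```

>>> drive_tool(
  targets=[
    {"hand": 1,"dp": [0,0,0],"dr": [0,0,0]},
    {"hand": 1,"dp": [0,0,0],"dr": [0,0,0]},
    {"hand": 1,"dp": [0,0,0],"dr": [0,0,0]},
    {"hand": 1,"dp": [0,0,0],"dr": [0,0,0]},
    {"hand": 1,"dp": [0,0,0],"dr": [0,0,0]},
    {"hand": 1,"dp": [0,0,0],"dr": [0,0,0]},
  ],
)

```text
time_s: 4.65
tool_pos: [0.4137, 0.2134, 0.0061]
eef_rot: [[1.0, 0.001, -0.002], [0.001, -1.0, 0.0], [-0.002, -0.0, -1.0]]
force: [1.3, -0.0, -2.5]
width: 0.402
```

>>> drive_tool(
  targets=[
    {"hand": 1,"dp": [0,0,2],"dr": [0,0,0]},
    {"hand": 1,"dp": [0,0,3],"dr": [0,0,0]},
    {"hand": 1,"dp": [3,0.6,2],"dr": [0,0,0]},
    {"hand": 1,"dp": [4,0.9,0],"dr": [0,0,0]},
    {"hand": 1,"dp": [4,0.9,0],"dr": [0,0,0]},
    {"hand": 1,"dp": [4,0.9,0],"dr": [0,0,0]},
    {"hand": 1,"dp": [3,0.6,0],"dr": [0,0,0]},
    {"hand": 1,"dp": [0,0,0],"dr": [0,0,0]},
  ],
)

```text
time_s: 5.45
tool_pos: [0.5963, 0.253, 0.0764]
eef_rot: [[1.0, 0.001, -0.009], [0.001, -1.0, -0.002], [-0.009, 0.001, -1.0]]
force: [-0.4, 0.2, -1.9]
width: 0.406
```

>>> drive_tool(
  targets=[
    {"hand": 1,"dp": [0.55,0,-2],"dr": [0,-0.5,0]},
    {"hand": 1,"dp": [0,0,-2],"dr": [0,0,0]},
    {"hand": 1,"dp": [0,0,-0.5],"dr": [0,0,0]},
    {"hand": 1,"dp": [0,0,0],"dr": [0,0,0]},
  ],
)

```text
time_s: 5.85
tool_pos: [0.6002, 0.2528, 0.0283]
eef_rot: [[1.0, 0.001, -0.004], [0.001, -1.0, -0.002], [-0.004, 0.002, -1.0]]
force: [-0.1, 0.6, -1.8]
width: 0.404
```

Run:
```python
from h import *
b,d=bot.read_camera("side"); print(bot.read_state()["tool_pos"])
p=proj("side",(.61,.23,.04))[0].astype(int); cv2.imwrite("pics/g3.png",cv2.resize(b[max(p[1]-50,0):p[1]+50,p[0]-66:p[0]+66],(660,500),interpolation=cv2.INTER_CUBIC))
```

```text
[0.60026176 0.25282851 0.02861236]
```

View pics/g3.png

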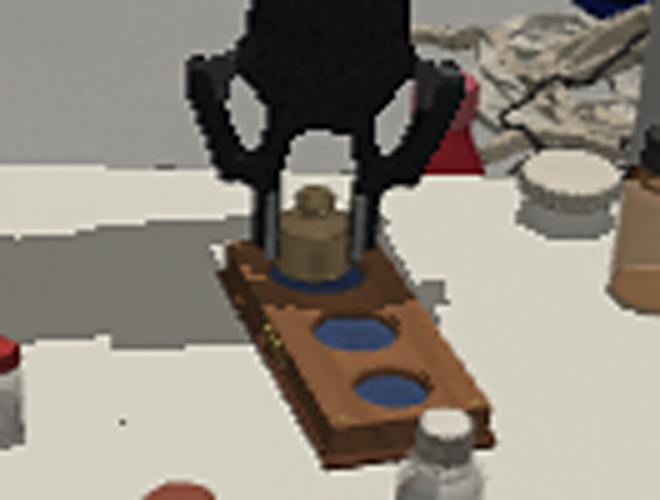

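The weight hangs upright over the large well, at (315,260) against the well at (317,275). I'll lower in small steps.

>>> drive_tool(
  targets=[
    {"hand": 1,"dp": [0.1,0,-0.4],"dr": [0,-0.2,0]},
    {"hand": 1,"dp": [0,0,-0.3],"dr": [0,0,0]},
    {"hand": 1,"dp": [0,0,-0.2],"dr": [0,0,0]},
    {"hand": 1,"dp": [0,0,0],"dr": [0,0,0]},
  ],
)

```text
time_s: 6.3
tool_pos: [0.6021, 0.2531, 0.0217]
eef_rot: [[1.0, 0.001, 0.003], [0.001, -1.0, -0.001], [0.003, 0.001, -1.0]]
force: [0.3, 0.7, -1.7]
width: 0.404
```

>>> drive_tool(
  targets=[
    {"hand": 1,"dp": [0,0,-0.2],"dr": [0,0,0]},
    {"hand": 1,"dp": [0,0,-0.1],"dr": [0,0,0]},
  ],
)

```text
time_s: 6.5
tool_pos: [0.6025, 0.2533, 0.0211]
eef_rot: [[1.0, 0.002, 0.005], [0.002, -1.0, -0.001], [0.005, 0.001, -1.0]]
force: [-4.0, -0.8, 4.2]
width: 0.401
```

It has touched the floor, so I'll release.

>>> drive_tool(
  targets=[
    {"hand": -1,"dp": [0,0,0],"dr": [0,0,0]},
    {"hand": -1,"dp": [0,0,0],"dr": [0,0,0]},
    {"hand": -1,"dp": [0,0,0],"dr": [0,0,0]},
    {"hand": -1,"dp": [0,0,2],"dr": [0,0,0]},
    {"hand": -1,"dp": [0,0,4],"dr": [0,0,0]},
    {"hand": -1,"dp": [-1,-3,4],"dr": [0,0,0]},
    {"hand": -1,"dp": [-2,-4,0],"dr": [0,0,0]},
    {"hand": -1,"dp": [-3,-4,0],"dr": [0,0,0]},
  ],
)

```text
time_s: 7.3
tool_pos: [0.5428, 0.1437, 0.1242]
eef_rot: [[1.0, 0.007, 0.009], [0.007, -1.0, -0.001], [0.009, 0.001, -1.0]]
force: [1.6, -1.1, 0.4]
width: 1.002
```

>>> drive_tool(
  targets=[
    {"hand": -1,"dp": [-1.5,-4,0],"dr": [0,0.5,0]},
    {"hand": -1,"dp": [-1.5,-4,0],"dr": [0,0,0]},
    {"hand": -1,"dp": [-1.5,-4,0],"dr": [0,0,0]},
    {"hand": -1,"dp": [-1.5,-4,0],"dr": [0,0,0]},
    {"hand": -1,"dp": [-1.5,-4,0],"dr": [0,0,0]},
    {"hand": -1,"dp": [-1.2,-3.8,-2],"dr": [0,0,0]},
    {"hand": -1,"dp": [0,0,-3],"dr": [0,0,0]},
    {"hand": -1,"dp": [0,0,-2],"dr": [0,0,0]},
  ],
)

```text
time_s: 8.1
tool_pos: [0.4509, -0.1081, 0.0576]
eef_rot: [[1.0, 0.002, 0.014], [0.003, -1.0, -0.007], [0.014, 0.007, -1.0]]
force: [-0.0, 0.0, -0.3]
width: 0.999
```

>>> drive_tool(
  targets=[
    {"hand": -1,"dp": [0,-0.3,-2],"dr": [0.4,0.8,0]},
    {"hand": -1,"dp": [0,0,-2],"dr": [0,0,0]},
    {"hand": -1,"dp": [0,0,-0.8],"dr": [0,0,0]},
    {"hand": -1,"dp": [0,0,0],"dr": [0,0,0]},
  ],
)

```text
time_s: 8.5
tool_pos: [0.4501, -0.1119, 0.0065]
eef_rot: [[1.0, 0.0, -0.002], [0.0, -1.0, 0.001], [-0.002, -0.001, -1.0]]
force: [0.0, 0.0, 0.7]
width: 1.004
```

>>> drive_tool(
  targets=[
    {"hand": 1,"dp": [0,0,0],"dr": [0,0,0]},
    {"hand": 1,"dp": [0,0,0],"dr": [0,0,0]},
    {"hand": 1,"dp": [0,0,0],"dr": [0,0,0]},
    {"hand": 1,"dp": [0,0,0],"dr": [0,0,0]},
    {"hand": 1,"dp": [0,0,0],"dr": [0,0,0]},
    {"hand": 1,"dp": [0,0,0],"dr": [0,0,0]},
    {"hand": 1,"dp": [0,0,0],"dr": [0,0,0]},
    {"hand": 1,"dp": [0,0,0],"dr": [0,0,0]},
  ],
)

```text
time_s: 9.3
tool_pos: [0.4518, -0.1123, 0.0097]
eef_rot: [[1.0, 0.001, 0.003], [0.001, -1.0, -0.002], [0.003, 0.002, -1.0]]
force: [0.4, -1.0, -0.4]
width: 0.304
```

>>> drive_tool(
  targets=[
    {"hand": 1,"dp": [0,0,2],"dr": [0,0,0]},
    {"hand": 1,"dp": [0,0,3],"dr": [0,0,0]},
    {"hand": 1,"dp": [0,2,4],"dr": [0,0,0]},
    {"hand": 1,"dp": [1,3,2],"dr": [0,0,0]},
    {"hand": 1,"dp": [2,4,0],"dr": [0,0,0]},
    {"hand": 1,"dp": [2,4,0],"dr": [0,0,0]},
    {"hand": 1,"dp": [2,4,0],"dr": [0,0,0]},
    {"hand": 1,"dp": [2,4,0],"dr": [0,0,0]},
  ],
)

```text
time_s: 10.1
tool_pos: [0.5421, 0.1022, 0.1245]
eef_rot: [[1.0, -0.008, 0.003], [-0.008, -1.0, -0.001], [0.003, 0.001, -1.0]]
force: [1.0, -1.2, -0.8]
width: 0.303
```

>>> drive_tool(
  targets=[
    {"hand": 1,"dp": [2.5,3,0],"dr": [0,0,0]},
    {"hand": 1,"dp": [2.5,3,0],"dr": [0,0,0]},
    {"hand": 1,"dp": [2,2.3,-1],"dr": [0,0,0.4]},
    {"hand": 1,"dp": [0,0,-3],"dr": [0,0,0]},
    {"hand": 1,"dp": [0,0,-3],"dr": [0,0,0]},
    {"hand": 1,"dp": [0,0,-1],"dr": [0,0,0]},
    {"hand": 1,"dp": [0,0,0],"dr": [0,0,0]},
  ],
)

```text
time_s: 10.8
tool_pos: [0.6145, 0.1956, 0.0404]
eef_rot: [[1.0, 0.007, 0.003], [0.007, -1.0, 0.0], [0.003, -0.0, -1.0]]
force: [-0.2, 0.3, -1.8]
width: 0.303
```

>>> drive_tool(
  targets=[
    {"hand": 1,"dp": [0.45,-0.2,-0.5],"dr": [0,0.2,0]},
    {"hand": 1,"dp": [0,0,-0.5],"dr": [0,0,0]},
    {"hand": 1,"dp": [0,0,-0.2],"dr": [0,0,0]},
  ],
)

```text
time_s: 11.1
tool_pos: [0.621, 0.193, 0.031]
eef_rot: [[1.0, 0.006, 0.004], [0.006, -1.0, 0.001], [0.004, -0.001, -1.0]]
force: [-1.0, 0.3, -1.5]
width: 0.306
```

Run:
```python
from h import *
b,d=bot.read_camera("side"); s=bot.read_state(); print(s["tool_pos"],s["force"])
p=proj("side",(.61,.2,.04))[0].astype(int); cv2.imwrite("pics/g4.png",cv2.resize(b[max(p[1]-50,0):p[1]+50,p[0]-66:p[0]+66],(660,500),interpolation=cv2.INTER_CUBIC))
```

```text
[0.62100029 0.19291746 0.03088334] [-0.67410808  0.4705338  -1.95678178]
```

View pics/g4.png

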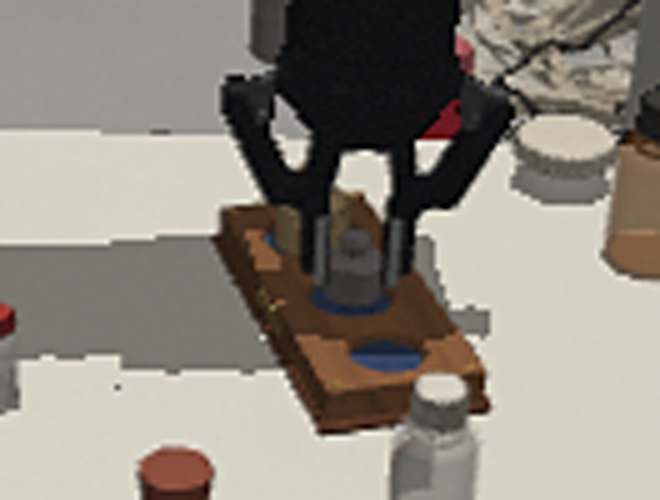

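The medium weight at (353,285) is over the middle well at (350,300), and the large one stands upright behind it. I'll shift x by about -1.5 mm and lower.

>>> drive_tool(
  targets=[
    {"hand": 1,"dp": [-0.15,0.05,-0.3],"dr": [0,0,0]},
    {"hand": 1,"dp": [0,0,-0.3],"dr": [0,0,0]},
    {"hand": 1,"dp": [0,0,-0.2],"dr": [0,0,0]},
  ],
)

```text
time_s: 11.45
tool_pos: [0.6201, 0.1935, 0.0244]
eef_rot: [[1.0, 0.006, 0.006], [0.006, -1.0, 0.001], [0.006, -0.001, -1.0]]
force: [-6.7, -1.7, 14.8]
width: 0.304
```

>>> drive_tool(
  targets=[
    {"hand": -1,"dp": [0,0,0.05],"dr": [0,0,0]},
    {"hand": -1,"dp": [0,0,0],"dr": [0,0,0]},
    {"hand": -1,"dp": [0,0,0],"dr": [0,0,0]},
    {"hand": -1,"dp": [0,0,2],"dr": [0,0,0]},
    {"hand": -1,"dp": [0,0,4],"dr": [0,0,0]},
    {"hand": -1,"dp": [-2,-2,3],"dr": [0,0,0]},
    {"hand": -1,"dp": [-4,-3,0],"dr": [0,0,0]},
    {"hand": -1,"dp": [-4,-4,0],"dr": [0,0,0]},
  ],
)

```text
time_s: 12.25
tool_pos: [0.5229, 0.1077, 0.1165]
eef_rot: [[1.0, 0.01, 0.009], [0.01, -1.0, 0.001], [0.009, -0.001, -1.0]]
force: [1.3, -0.1, 0.0]
width: 1.001
```

>>> drive_tool(
  targets=[
    {"hand": -1,"dp": [-2.5,-4,0],"dr": [0,0.5,-0.5]},
    {"hand": -1,"dp": [-2.5,-4,0],"dr": [0,0,0]},
    {"hand": -1,"dp": [-2,-3,-1],"dr": [0,0,0]},
    {"hand": -1,"dp": [0,0,-3],"dr": [0,0,0]},
    {"hand": -1,"dp": [0,0,-2],"dr": [0,0,0]},
    {"hand": -1,"dp": [0,0,0],"dr": [0,0,0]},
  ],
)

```text
time_s: 12.85
tool_pos: [0.4468, -0.0092, 0.0576]
eef_rot: [[1.0, -0.003, 0.006], [-0.003, -1.0, -0.002], [0.006, 0.001, -1.0]]
force: [1.2, 0.5, 1.2]
width: 1.0
```

>>> drive_tool(
  targets=[
    {"hand": -1,"dp": [-0.3,0,-2],"dr": [0,0.4,0]},
    {"hand": -1,"dp": [0,0,-2],"dr": [0,0,0]},
    {"hand": -1,"dp": [0,0,-1],"dr": [0,0,0]},
    {"hand": -1,"dp": [0,0,0],"dr": [0,0,0]},
  ],
)

```text
time_s: 13.25
tool_pos: [0.4462, -0.0093, 0.0093]
eef_rot: [[1.0, -0.002, 0.004], [-0.002, -1.0, -0.003], [0.004, 0.003, -1.0]]
force: [-0.6, 0.3, 0.3]
width: 1.001
```

>>> drive_tool(
  targets=[
    {"hand": -1,"dp": [-0.25,0,-0.4],"dr": [0.1,0.2,0]},
    {"hand": 1,"dp": [0,0,0],"dr": [0,0,0]},
    {"hand": 1,"dp": [0,0,0],"dr": [0,0,0]},
    {"hand": 1,"dp": [0,0,0],"dr": [0,0,0]},
    {"hand": 1,"dp": [0,0,0],"dr": [0,0,0]},
    {"hand": 1,"dp": [0,0,0],"dr": [0,0,0]},
    {"hand": 1,"dp": [0,0,0],"dr": [0,0,0]},
    {"hand": 1,"dp": [0,0,0],"dr": [0,0,0]},
  ],
)

```text
time_s: 14.05
tool_pos: [0.4456, -0.0095, 0.0085]
eef_rot: [[1.0, -0.001, 0.006], [-0.001, -1.0, -0.003], [0.006, 0.003, -1.0]]
force: [0.3, -0.3, -0.3]
width: 0.228
```

>>> drive_tool(
  targets=[
    {"hand": 1,"dp": [0,0,1.5],"dr": [0,0,0]},
    {"hand": 1,"dp": [0,0,3],"dr": [0,0,0]},
    {"hand": 1,"dp": [0,0,4],"dr": [0,0,0]},
    {"hand": 1,"dp": [2,2,3],"dr": [0,0,0]},
    {"hand": 1,"dp": [3.5,3,0],"dr": [0,0,0]},
    {"hand": 1,"dp": [3.5,3,0],"dr": [0,0,0]},
    {"hand": 1,"dp": [3.5,3,0],"dr": [0,0,0]},
    {"hand": 1,"dp": [3.5,3,0],"dr": [0,0,0]},
  ],
)

```text
time_s: 14.85
tool_pos: [0.607, 0.1337, 0.129]
eef_rot: [[1.0, -0.007, 0.004], [-0.007, -1.0, -0.002], [0.004, 0.002, -1.0]]
force: [1.2, -1.2, 0.3]
width: 0.227
```

>>> drive_tool(
  targets=[
    {"hand": 1,"dp": [2,0.5,-2],"dr": [0,0,0.4]},
    {"hand": 1,"dp": [0,0,-3],"dr": [0,0,0]},
    {"hand": 1,"dp": [0,0,-3],"dr": [0,0,0]},
    {"hand": 1,"dp": [0,0,-1],"dr": [0,0,0]},
    {"hand": 1,"dp": [0,0,0],"dr": [0,0,0]},
  ],
)

```text
time_s: 15.35
tool_pos: [0.6303, 0.1438, 0.0345]
eef_rot: [[1.0, 0.005, 0.006], [0.005, -1.0, -0.001], [0.006, 0.001, -1.0]]
force: [0.7, 0.0, -1.1]
width: 0.223
```

>>> drive_tool(
  targets=[
    {"hand": 1,"dp": [0.3,0.1,-0.3],"dr": [0,0.2,0]},
    {"hand": 1,"dp": [0,0,-0.2],"dr": [0,0,0]},
  ],
)

```text
time_s: 15.55
tool_pos: [0.6345, 0.1447, 0.0317]
eef_rot: [[1.0, 0.005, 0.005], [0.005, -1.0, -0.001], [0.005, 0.001, -1.0]]
force: [0.6, 0.6, 0.9]
width: 0.229
```

Run:
```python
from h import *
b,d=bot.read_camera("side"); s=bot.read_state(); print(s["tool_pos"],s["force"])
p=proj("side",(.61,.17,.04))[0].astype(int); cv2.imwrite("pics/g5.png",cv2.resize(b[max(p[1]-50,0):p[1]+50,p[0]-66:p[0]+66],(660,500),interpolation=cv2.INTER_CUBIC))
```

```text
[0.63441525 0.1446464  0.03160504] [ 0.40296616 -0.08272003 -0.50242458]
```

View pics/g5.png

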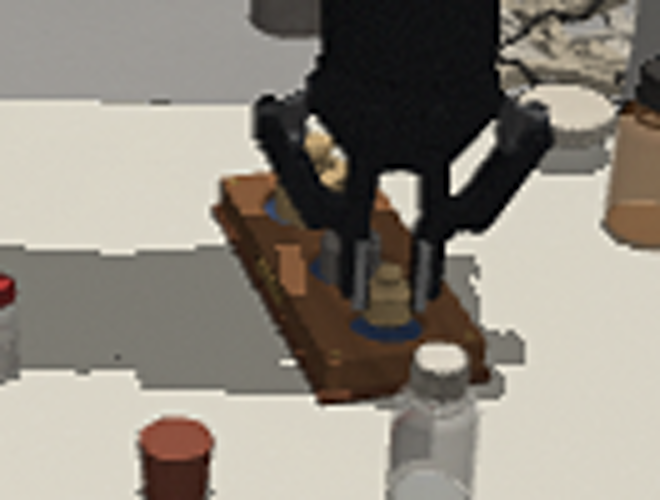

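The small weight at (390,305) sits over the small well at (387,327). I'll lower it.

>>> drive_tool(
  targets=[
    {"hand": 1,"dp": [-0.1,0,-0.3],"dr": [0,0,0]},
    {"hand": 1,"dp": [0,0,-0.3],"dr": [0,0,0]},
    {"hand": 1,"dp": [0,0,-0.1],"dr": [0,0,0]},
  ],
)

```text
time_s: 15.9
tool_pos: [0.6342, 0.1445, 0.0262]
eef_rot: [[1.0, 0.004, 0.009], [0.004, -1.0, -0.001], [0.009, 0.001, -1.0]]
force: [0.0, -0.0, 0.1]
width: 0.226
```

>>> drive_tool(
  targets=[
    {"hand": 1,"dp": [0,0,-0.15],"dr": [0,0.3,0]},
    {"hand": 1,"dp": [0,0,-0.15],"dr": [0,0,0]},
  ],
)

```text
time_s: 16.1
tool_pos: [0.6343, 0.1445, 0.0234]
eef_rot: [[1.0, 0.005, 0.004], [0.005, -1.0, -0.001], [0.004, 0.001, -1.0]]
force: [-0.6, -1.3, 1.1]
width: 0.227
```

>>> drive_tool(
  targets=[
    {"hand": 1,"dp": [0,0,-0.1],"dr": [0,0,0]},
  ],
)

```text
time_s: 16.2
tool_pos: [0.6345, 0.1445, 0.0233]
eef_rot: [[1.0, 0.005, 0.004], [0.005, -1.0, -0.001], [0.004, 0.001, -1.0]]
force: [-6.1, -0.7, 13.0]
width: 0.226
```

It has landed. I'll release and head for the red vial.

>>> drive_tool(
  targets=[
    {"hand": -1,"dp": [0,0,0.05],"dr": [0,0,0]},
    {"hand": -1,"dp": [0,0,0],"dr": [0,0,0]},
    {"hand": -1,"dp": [0,0,0],"dr": [0,0,0]},
    {"hand": -1,"dp": [0,0,2],"dr": [0,0,0]},
    {"hand": -1,"dp": [0,0,4],"dr": [0,0,0]},
    {"hand": -1,"dp": [-2,-0.3,4],"dr": [0,0,0]},
    {"hand": -1,"dp": [-4,-0.6,0],"dr": [0,0,0]},
    {"hand": -1,"dp": [-4,-0.6,0],"dr": [0,0,0]},
  ],
)

```text
time_s: 17.0
tool_pos: [0.5337, 0.1289, 0.125]
eef_rot: [[1.0, 0.004, 0.004], [0.004, -1.0, -0.001], [0.004, 0.001, -1.0]]
force: [0.7, 0.2, -1.0]
width: 1.0
```

>>> drive_tool(
  targets=[
    {"hand": -1,"dp": [-4,-0.5,0],"dr": [0,0.4,-0.3]},
    {"hand": -1,"dp": [-3,-0.4,0],"dr": [0,0,0]},
    {"hand": -1,"dp": [0,0,0],"dr": [0,0,0]},
    {"hand": -1,"dp": [0,0,0],"dr": [0,0,0]},
  ],
)

```text
time_s: 17.4
tool_pos: [0.4575, 0.1195, 0.126]
eef_rot: [[1.0, -0.001, -0.002], [-0.001, -1.0, -0.001], [-0.002, 0.001, -1.0]]
force: [0.0, -0.1, 0.4]
width: 1.001
```

>>> drive_tool(
  targets=[
    {"hand": -1,"dp": [-0.2,0,-3],"dr": [0,0,0]},
    {"hand": -1,"dp": [0,0,-3],"dr": [0,0,0]},
    {"hand": -1,"dp": [0,0,-3],"dr": [0,0,0]},
    {"hand": -1,"dp": [0,0,-1],"dr": [0,0,0]},
    {"hand": -1,"dp": [0,0,0],"dr": [0,0,0]},
  ],
)

```text
time_s: 17.9
tool_pos: [0.4611, 0.1196, 0.0239]
eef_rot: [[1.0, -0.002, 0.006], [-0.002, -1.0, -0.001], [0.006, 0.001, -1.0]]
force: [-0.1, 0.5, 1.0]
width: 1.004
```

>>> drive_tool(
  targets=[
    {"hand": -1,"dp": [-0.5,0,-0.3],"dr": [0,0.3,0]},
    {"hand": 1,"dp": [0,0,0],"dr": [0,0,0]},
    {"hand": 1,"dp": [0,0,0],"dr": [0,0,0]},
    {"hand": 1,"dp": [0,0,0],"dr": [0,0,0]},
    {"hand": 1,"dp": [0,0,0],"dr": [0,0,0]},
    {"hand": 1,"dp": [0,0,0],"dr": [0,0,0]},
    {"hand": 1,"dp": [0,0,0],"dr": [0,0,0]},
    {"hand": 1,"dp": [0,0,0],"dr": [0,0,0]},
  ],
)

```text
time_s: 18.7
tool_pos: [0.459, 0.1197, 0.025]
eef_rot: [[1.0, -0.001, 0.008], [-0.001, -1.0, -0.001], [0.008, 0.001, -1.0]]
force: [0.5, -0.1, 0.9]
width: 0.235
```

>>> drive_tool(
  targets=[
    {"hand": 1,"dp": [0,0,2],"dr": [0,0,0]},
    {"hand": 1,"dp": [0,0,3],"dr": [0,0,0]},
    {"hand": 1,"dp": [0,0,4],"dr": [0,0,0]},
    {"hand": 1,"dp": [0,-2,3.5],"dr": [0,0,0]},
    {"hand": 1,"dp": [2,-3,0],"dr": [0,0,0]},
    {"hand": 1,"dp": [3,-4,0],"dr": [0,0,0]},
    {"hand": 1,"dp": [3,-4,0],"dr": [0,0,0]},
    {"hand": 1,"dp": [3,-4,0],"dr": [0,0,0]},
  ],
)

```text
time_s: 19.5
tool_pos: [0.5669, -0.0506, 0.1558]
eef_rot: [[1.0, 0.006, 0.007], [0.006, -1.0, -0.001], [0.007, 0.001, -1.0]]
force: [0.6, 1.6, -0.0]
width: 0.229
```

>>> drive_tool(
  targets=[
    {"hand": 1,"dp": [3,-3,0],"dr": [0,0,0]},
    {"hand": 1,"dp": [2.5,-2.5,0],"dr": [0,0,0]},
    {"hand": 1,"dp": [0,0,0],"dr": [0,0,0]},
    {"hand": 1,"dp": [0,0,0],"dr": [0,0,0]},
  ],
)

```text
time_s: 19.9
tool_pos: [0.6251, -0.1136, 0.1536]
eef_rot: [[1.0, 0.0, 0.006], [0.0, -1.0, -0.001], [0.006, 0.001, -1.0]]
force: [0.3, -0.3, -0.6]
width: 0.226
```

>>> drive_tool(
  targets=[
    {"hand": 1,"dp": [1.6,-0.4,-2],"dr": [0,0.3,0]},
    {"hand": 1,"dp": [0,0,-3],"dr": [0,0,0]},
    {"hand": 1,"dp": [0,0,-2.5],"dr": [0,0,0]},
    {"hand": 1,"dp": [0,0,-1],"dr": [0,0,0]},
    {"hand": 1,"dp": [0,0,0],"dr": [0,0,0]},
  ],
)

```text
time_s: 20.4
tool_pos: [0.6397, -0.1137, 0.0676]
eef_rot: [[1.0, 0.004, 0.001], [0.004, -1.0, -0.001], [0.001, 0.001, -1.0]]
force: [0.8, 0.3, 0.0]
width: 0.233
```

```bash
cat > v.py <<'E'
import sys
from h import *
x,y,z,n=map(float,sys.argv[1:4]+["0"]); f=sys.argv[4]
s=bot.read_state(); print(s["tool_pos"],s["force"])
out=[]
for c in("side","top"):
    b,d=bot.read_camera(c); p=proj(c,(x,y,z))[0].astype(int); u=max(p[1]-50,0);v=max(p[0]-40,0)
    out.append(cv2.resize(b[u:u+100,v:v+80],(400,500),interpolation=cv2.INTER_CUBIC))
cv2.imwrite(f"pics/{f}.png",np.hstack(out))
E
python3 v.py .641 -.118 .05 g6
```

```text
[ 0.63974032 -0.11366102  0.06755774] [0.82089224 0.3272649  0.04130641]
```

View pics/g6.png

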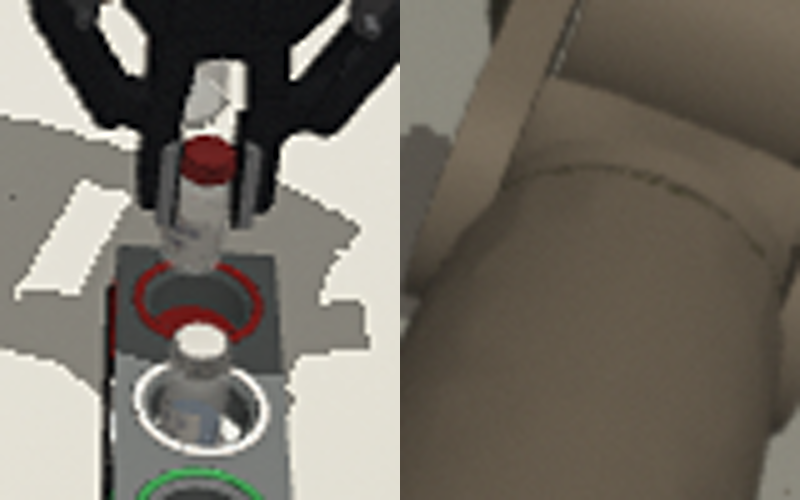

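Run:
```python
from h import *
for t in(0,.1,.2):
  P=np.array([[.6397,-.1137,.042],[.6397+.051*t,-.1137,.093],[.6397,-.1137+.051*t,.093]]); q=proj("side",P)
  p=proj("side",(.641,-.118,.05))[0].astype(int); print(t,((q-[p[0]-40,max(p[1]-50,0)])*5).round().tolist())
im,d=bot.read_camera("side"); P=cloud("side",d); h=cv2.cvtColor(im,cv2.COLOR_BGR2HSV); H,S=h[...,0],h[...,1]
m=((H<6)|(H>174))&(S>120)&(np.hypot(P[...,0]-.64,P[...,1]+.115)<.04)&(P[...,2]>.06); q=P[m]
print(m.sum(),q.mean(0),q.min(0),q.max(0), np.argwhere(m).min(0),np.argwhere(m).max(0))
w=(np.hypot(P[...,0]-.64,P[...,1]+.115)<.03)&(P[...,2]>.035)&(d>0)
for z in np.arange(.036,.1,.006):
  k=w&(abs(P[...,2]-z)<.003); 
  if k.any(): print(round(z,3),k.sum(),P[k].mean(0).round(4),P[k].min(0).round(4)[:2],P[k].max(0).round(4)[:2])
```

```text
0 [[195.0, 263.0], [208.0, 152.0], [208.0, 152.0]]
0.1 [[195.0, 263.0], [223.0, 153.0], [207.0, 143.0]]
0.2 [[195.0, 263.0], [238.0, 153.0], [206.0, 134.0]]
91 [ 0.64007731 -0.11581742  0.09335952] [ 0.63142823 -0.12278336  0.08578539] [ 0.64948633 -0.10456741  0.09750302] [217 319] [227 330]
0.048 30 [ 0.6374 -0.1201  0.0482] [ 0.6271 -0.1232] [ 0.6481 -0.1098]
0.054 33 [ 0.6377 -0.1198  0.0543] [ 0.6279 -0.1237] [ 0.6491 -0.1138]
0.06 29 [ 0.6368 -0.1206  0.0601] [ 0.6275 -0.124 ] [ 0.6483 -0.1143]
0.066 30 [ 0.6378 -0.1209  0.066 ] [ 0.6232 -0.1236] [ 0.6478 -0.1144]
0.072 43 [ 0.6386 -0.1224  0.0725] [ 0.6239 -0.1265] [ 0.6551 -0.1162]
0.078 72 [ 0.64   -0.1219  0.0783] [ 0.6169 -0.1274] [ 0.6617 -0.1147]
0.084 74 [ 0.639  -0.1217  0.0837] [ 0.6163 -0.1271] [ 0.6628 -0.1112]
0.09 79 [ 0.6388 -0.1215  0.0901] [ 0.6161 -0.1272] [ 0.6624 -0.1079]
0.096 115 [ 0.6391 -0.1172  0.0954] [ 0.6158 -0.1272] [ 0.6618 -0.1035]
```

The vial is nearly vertical (about 2°) and its lower end is over the bay. I'll correct y by -4.5 mm and x by +1 mm, then lower.

>>> drive_tool(
  targets=[
    {"hand": 1,"dp": [0.1,-0.45,0],"dr": [0,0,0]},
    {"hand": 1,"dp": [0,0,-1],"dr": [0,0,0]},
    {"hand": 1,"dp": [0,0,-1],"dr": [0,0,0]},
    {"hand": 1,"dp": [0,0,-0.3],"dr": [0,0,0]},
    {"hand": 1,"dp": [0,0,0],"dr": [0,0,0]},
  ],
)

```text
time_s: 21.05
tool_pos: [0.6431, -0.1198, 0.0478]
eef_rot: [[1.0, 0.003, 0.009], [0.003, -1.0, -0.004], [0.009, 0.004, -1.0]]
force: [0.3, -0.1, -0.3]
width: 0.23
```

>>> drive_tool(
  targets=[
    {"hand": 1,"dp": [-0.15,0.15,-0.5],"dr": [0.2,0.4,0]},
    {"hand": 1,"dp": [0,0,-0.4],"dr": [0,0,0]},
    {"hand": 1,"dp": [0,0,-0.1],"dr": [0,0,0]},
  ],
)

```text
time_s: 21.35
tool_pos: [0.6414, -0.1181, 0.037]
eef_rot: [[1.0, 0.003, 0.001], [0.003, -1.0, -0.0], [0.001, 0.0, -1.0]]
force: [-0.6, -0.6, 0.2]
width: 0.233
```

>>> drive_tool(
  targets=[
    {"hand": 1,"dp": [0,0,-0.15],"dr": [0,0,0]},
    {"hand": 1,"dp": [0,0,-0.1],"dr": [0,0,0]},
  ],
)

```text
time_s: 21.55
tool_pos: [0.6416, -0.1181, 0.0347]
eef_rot: [[1.0, 0.003, 0.002], [0.003, -1.0, -0.0], [0.002, 0.0, -1.0]]
force: [-2.9, 1.0, 7.2]
width: 0.228
```

It has landed. I'll release, rise and head for the green vial.

>>> drive_tool(
  targets=[
    {"hand": -1,"dp": [0,0,0],"dr": [0,0,0]},
    {"hand": -1,"dp": [0,0,0],"dr": [0,0,0]},
    {"hand": -1,"dp": [0,0,0],"dr": [0,0,0]},
    {"hand": -1,"dp": [0,0,2],"dr": [0,0,0]},
    {"hand": -1,"dp": [0,0,4],"dr": [0,0,0]},
    {"hand": -1,"dp": [0,0,4],"dr": [0,0,0]},
    {"hand": -1,"dp": [-3,-1,0],"dr": [0,0,0]},
    {"hand": -1,"dp": [-4,-1.5,0],"dr": [0,0,0]},
  ],
)

```text
time_s: 22.35
tool_pos: [0.572, -0.1422, 0.1375]
eef_rot: [[1.0, 0.007, 0.003], [0.007, -1.0, -0.001], [0.003, 0.001, -1.0]]
force: [1.2, -0.9, -0.5]
width: 0.999
```

>>> drive_tool(
  targets=[
    {"hand": -1,"dp": [-4,-1.5,0],"dr": [0,0,0]},
    {"hand": -1,"dp": [-4,-1.5,0],"dr": [0,0,0]},
    {"hand": -1,"dp": [-4,-1.5,0],"dr": [0,0,0]},
    {"hand": -1,"dp": [-3,-1,0],"dr": [0,0,0]},
    {"hand": -1,"dp": [0,0,0],"dr": [0,0,0]},
    {"hand": -1,"dp": [0,0,0],"dr": [0,0,0]},
  ],
)

```text
time_s: 22.95
tool_pos: [0.4135, -0.1994, 0.1392]
eef_rot: [[1.0, 0.004, 0.007], [0.004, -1.0, -0.004], [0.007, 0.004, -1.0]]
force: [0.1, -0.8, 0.6]
width: 1.001
```

```bash
python3 v.py .641 -.15 .05 g7
```

```text
[ 0.41352699 -0.19941214  0.13923221] [ 0.13390456 -0.84086695  0.64090583]
```

View pics/g7.png

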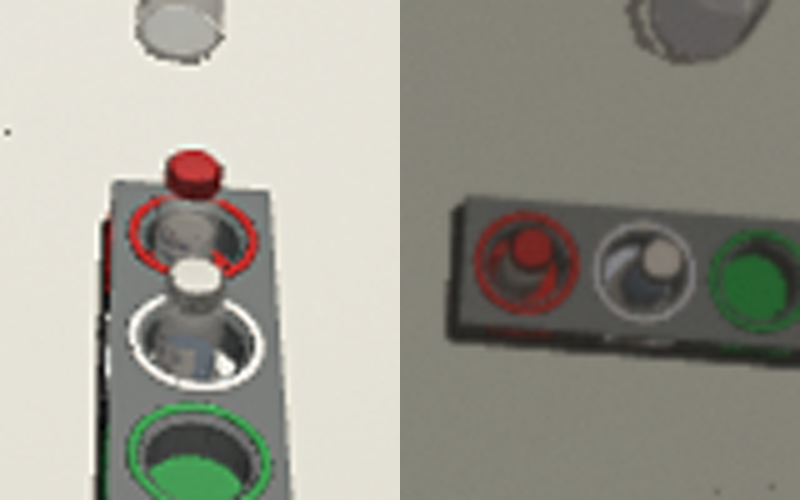

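The red vial stands upright in the red bay, its cap at (194,175) in the side view. Next is the green one.

>>> drive_tool(
  targets=[
    {"hand": -1,"dp": [0.4,0,-3],"dr": [0.2,0.5,0]},
    {"hand": -1,"dp": [0,0,-3],"dr": [0,0,0]},
    {"hand": -1,"dp": [0,0,-3],"dr": [0,0,0]},
    {"hand": -1,"dp": [0,0,-2],"dr": [0,0,0]},
    {"hand": -1,"dp": [0,0,0],"dr": [0,0,0]},
  ],
)

```text
time_s: 23.55
tool_pos: [0.4231, -0.1978, 0.0255]
eef_rot: [[1.0, 0.012, 0.001], [0.012, -1.0, -0.003], [0.001, 0.003, -1.0]]
force: [0.3, -0.6, 0.9]
width: 0.994
```

>>> drive_tool(
  targets=[
    {"hand": -1,"dp": [-0.4,-0.1,-0.3],"dr": [0.1,0,-0.6]},
    {"hand": 1,"dp": [0,0,0],"dr": [0,0,0]},
    {"hand": 1,"dp": [0,0,0],"dr": [0,0,0]},
    {"hand": 1,"dp": [0,0,0],"dr": [0,0,0]},
    {"hand": 1,"dp": [0,0,0],"dr": [0,0,0]},
    {"hand": 1,"dp": [0,0,0],"dr": [0,0,0]},
    {"hand": 1,"dp": [0,0,0],"dr": [0,0,0]},
    {"hand": 1,"dp": [0,0,0],"dr": [0,0,0]},
  ],
)

```text
time_s: 24.35
tool_pos: [0.4217, -0.1998, 0.0261]
eef_rot: [[1.0, 0.002, 0.006], [0.002, -1.0, -0.005], [0.006, 0.005, -1.0]]
force: [0.5, 0.2, -0.2]
width: 0.226
```

>>> drive_tool(
  targets=[
    {"hand": 1,"dp": [0,0,2],"dr": [0,0,0]},
    {"hand": 1,"dp": [0,0,3],"dr": [0,0,0]},
    {"hand": 1,"dp": [1,0,4],"dr": [0,0,0]},
    {"hand": 1,"dp": [3,-0.3,1],"dr": [0,0,0]},
    {"hand": 1,"dp": [4,-0.5,0],"dr": [0,0,0]},
    {"hand": 1,"dp": [4,-0.5,0],"dr": [0,0,0]},
    {"hand": 1,"dp": [4,-0.4,0],"dr": [0,0,0]},
    {"hand": 1,"dp": [3,-0.3,0],"dr": [0,0,0]},
  ],
)

```text
time_s: 25.15
tool_pos: [0.615, -0.219, 0.1313]
eef_rot: [[1.0, -0.001, 0.005], [-0.001, -1.0, -0.004], [0.005, 0.004, -1.0]]
force: [-0.4, 0.1, 0.4]
width: 0.23
```

>>> drive_tool(
  targets=[
    {"hand": 1,"dp": [1.5,-0.2,0],"dr": [0,0,0]},
    {"hand": 1,"dp": [0,0,0],"dr": [0,0,0]},
    {"hand": 1,"dp": [0,0,0],"dr": [0,0,0]},
  ],
)

```text
time_s: 25.45
tool_pos: [0.6324, -0.2205, 0.1291]
eef_rot: [[1.0, 0.001, 0.004], [0.001, -1.0, -0.003], [0.004, 0.003, -1.0]]
force: [-0.3, -0.8, 0.1]
width: 0.23
```

>>> drive_tool(
  targets=[
    {"hand": 1,"dp": [0.3,-0.15,-2],"dr": [0.2,0.2,0]},
    {"hand": 1,"dp": [0,0,-2.5],"dr": [0,0,0]},
    {"hand": 1,"dp": [0,0,-1],"dr": [0,0,0]},
    {"hand": 1,"dp": [0,0,0],"dr": [0,0,0]},
  ],
)

```text
time_s: 25.85
tool_pos: [0.6327, -0.2221, 0.0699]
eef_rot: [[1.0, -0.001, -0.002], [-0.001, -1.0, 0.002], [-0.002, -0.002, -1.0]]
force: [-0.3, 0.1, -0.1]
width: 0.227
```

```bash
python3 v.py .636 -.222 .05 g8
python3 - <<'E'
from h import *
d=bot.read_camera("side")[1]; P=cloud("side",d); x,y=bot.read_state()["tool_pos"][:2]
w=(np.hypot(P[...,0]-x,P[...,1]-y)<.03)&(P[...,2]>.036)&(d>0)
for z in np.arange(.042,.1,.008):
  k=w&(abs(P[...,2]-z)<.004); 
  if k.any(): print(round(z,3),k.sum(),P[k].mean(0).round(4),P[k].min(0).round(4)[:2],P[k].max(0).round(4)[:2])
E
```

```text
[ 0.63273931 -0.22211254  0.06994365] [-0.33150418  0.05366267 -0.14058853]
0.05 41 [ 0.6299 -0.2288  0.0505] [ 0.6203 -0.2326] [ 0.6405 -0.2217]
0.058 50 [ 0.6296 -0.229   0.0577] [ 0.6201 -0.2323] [ 0.642  -0.2183]
0.066 49 [ 0.6316 -0.2297  0.0658] [ 0.6208 -0.2328] [ 0.6423 -0.2242]
0.074 64 [ 0.6327 -0.2315  0.0747] [ 0.6162 -0.2354] [ 0.6481 -0.2268]
0.082 136 [ 0.6319 -0.2302  0.0819] [ 0.6097 -0.2356] [ 0.6551 -0.2227]
0.09 110 [ 0.6323 -0.2302  0.0903] [ 0.6093 -0.2357] [ 0.6558 -0.2122]
0.098 174 [ 0.6321 -0.2265  0.0971] [ 0.6088 -0.2353] [ 0.6554 -0.2138]
```

View pics/g8.png

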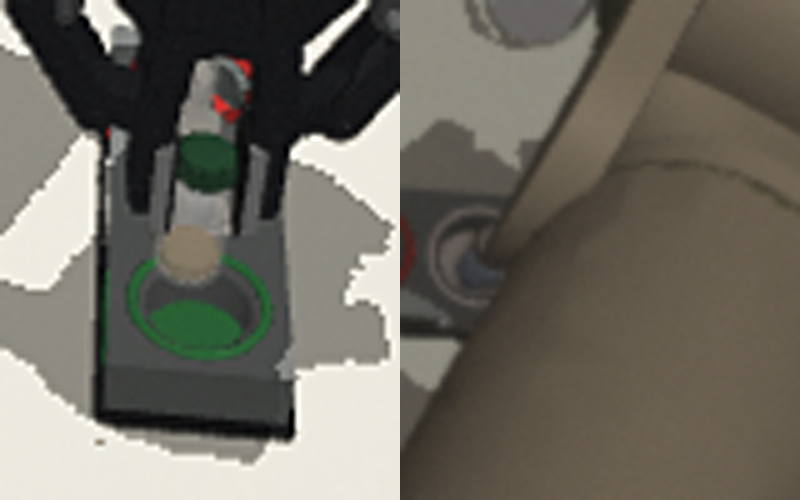

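The vial is upright over the green bay, with its lower end at (190,255) about 4 mm left of the bay centre at (198,310). I'll correct and lower.

>>> drive_tool(
  targets=[
    {"hand": 1,"dp": [0.4,0,0],"dr": [0,0,0]},
    {"hand": 1,"dp": [0,0,-1],"dr": [0,0,0]},
    {"hand": 1,"dp": [0,0,-1],"dr": [0,0,0]},
    {"hand": 1,"dp": [0,0,-0.4],"dr": [0,0,0]},
    {"hand": 1,"dp": [0,0,0],"dr": [0,0,0]},
  ],
)

```text
time_s: 26.5
tool_pos: [0.6391, -0.223, 0.0487]
eef_rot: [[1.0, -0.0, 0.005], [-0.0, -1.0, -0.002], [0.005, 0.002, -1.0]]
force: [-0.9, 0.7, -0.3]
width: 0.229
```

>>> drive_tool(
  targets=[
    {"hand": 1,"dp": [-0.2,0.1,-0.5],"dr": [0.1,0.2,0]},
    {"hand": 1,"dp": [0,0,-0.4],"dr": [0,0,0]},
    {"hand": 1,"dp": [0,0,-0.1],"dr": [0,0,0]},
  ],
)

```text
time_s: 26.8
tool_pos: [0.637, -0.2218, 0.0379]
eef_rot: [[1.0, -0.0, 0.001], [-0.0, -1.0, -0.0], [0.001, 0.0, -1.0]]
force: [0.6, -1.3, -0.8]
width: 0.227
```

>>> drive_tool(
  targets=[
    {"hand": 1,"dp": [0,0,-0.1],"dr": [0,0,0]},
    {"hand": 1,"dp": [0,0,-0.1],"dr": [0,0,0]},
  ],
)

```text
time_s: 27.0
tool_pos: [0.637, -0.2219, 0.0359]
eef_rot: [[1.0, -0.0, 0.002], [-0.0, -1.0, -0.0], [0.002, 0.0, -1.0]]
force: [-0.4, 0.4, -0.3]
width: 0.227
```

>>> drive_tool(
  targets=[
    {"hand": 1,"dp": [0,0,-0.15],"dr": [0,0,0]},
  ],
)

```text
time_s: 27.1
tool_pos: [0.6372, -0.2222, 0.0355]
eef_rot: [[1.0, -0.0, 0.002], [-0.0, -1.0, -0.001], [0.002, 0.001, -1.0]]
force: [-5.6, 2.6, 13.8]
width: 0.232
```

It has landed. I'll release, rise and clear out toward the base.

>>> drive_tool(
  targets=[
    {"hand": -1,"dp": [0,0,0],"dr": [0,0,0]},
    {"hand": -1,"dp": [0,0,0],"dr": [0,0,0]},
    {"hand": -1,"dp": [0,0,0],"dr": [0,0,0]},
    {"hand": -1,"dp": [0,0,2],"dr": [0,0,0]},
    {"hand": -1,"dp": [0,0,4],"dr": [0,0,0]},
    {"hand": -1,"dp": [0,0,4],"dr": [0,0,0]},
    {"hand": -1,"dp": [-3,0,3],"dr": [0,0,0]},
    {"hand": -1,"dp": [-4,0,0],"dr": [0,0,0]},
  ],
)

```text
time_s: 27.9
tool_pos: [0.5669, -0.2214, 0.1675]
eef_rot: [[1.0, 0.002, 0.001], [0.002, -1.0, -0.0], [0.001, 0.0, -1.0]]
force: [0.3, -1.4, -0.1]
width: 1.001
```

>>> drive_tool(
  targets=[
    {"hand": -1,"dp": [-4,0,0],"dr": [0,0,0]},
    {"hand": -1,"dp": [-4,0,0],"dr": [0,0,0]},
    {"hand": -1,"dp": [-4,0,0],"dr": [0,0,0]},
    {"hand": -1,"dp": [-4,0,0],"dr": [0,0,0]},
    {"hand": -1,"dp": [-2,0,0],"dr": [0,0,0]},
    {"hand": -1,"dp": [0,0,0],"dr": [0,0,0]},
    {"hand": -1,"dp": [0,0,0],"dr": [0,0,0]},
  ],
)

```text
time_s: 28.6
tool_pos: [0.3772, -0.2201, 0.1691]
eef_rot: [[1.0, 0.0, 0.004], [0.0, -1.0, -0.004], [0.004, 0.004, -1.0]]
force: [1.1, -1.0, 1.1]
width: 1.0
```

Run:
```python
from h import *
R=dict(large=(.602,.251,.057),medium=(.619,.1945,.048),small=(.634,.1447,.041),red=(.641,-.118,.061),white=(.638,-.17,.061),green=(.636,-.222,.061),dropper=(.646,.03,.079),stopper=(.541,.034,.03))
out=[]
for n in("side","top"):
    im,d=bot.read_camera(n); P=cloud(n,d)
    for k,(x,y,h) in R.items():
        m=(np.hypot(P[...,0]-x,P[...,1]-y)<.02)&(abs(P[...,2]-h)<.005)&(d>0)
        print(n,k,m.sum(),"dz max",round(P[(np.hypot(P[...,0]-x,P[...,1]-y)<.02)][:,2].max()-h,4),"off mm",((P[m].mean(0)-[x,y,h])*1000).round(1) if m.any() else None)
    w=im[100:330,210:400] if n=="side" else im[90:210,90:400]
    out.append(w)
cv2.imwrite("pics/end_s.png",cv2.resize(out[0],None,fx=2.6,fy=2.6,interpolation=2)); cv2.imwrite("pics/end_t.png",cv2.resize(out[1],None,fx=2.5,fy=2.5,interpolation=2))
```

```text
side large 33 dz max -0.0003 off mm [-1.5  0.2 -2.1]
side medium 23 dz max 0.0005 off mm [-0.6 -1.  -1.8]
side small 19 dz max 0.0013 off mm [-1.5 -0.8 -1.9]
side red 79 dz max 0.0014 off mm [-2.7  0.  -1.4]
side white 82 dz max 0.0017 off mm [-3.2 -3.2 -1.2]
side green 100 dz max 0.0014 off mm [-2.1 -0.2 -1.3]
side dropper 63 dz max 0.0013 off mm [ 0.1 -0.  -1.5]
side stopper 124 dz max 0.0018 off mm [-0.9 -1.1 -1. ]
top large 76 dz max 0.005 off mm [ 0.   2.  -0.3]
top medium 42 dz max 0.0045 off mm [ 1.1  0.5 -0.3]
top small 28 dz max 0.0036 off mm [-0.4  1.1  0.1]
top red 63 dz max 0.0048 off mm [-2.   1.7  0.4]
top white 66 dz max 0.0071 off mm [-2.4 -1.2  0.3]
top green 66 dz max 0.0066 off mm [-1.1  1.6  0.4]
top dropper 85 dz max 0.006 off mm [1.1 1.5 0.1]
top stopper 170 dz max 0.0051 off mm [0.2 0.7 0.9]
```

View pics/end_s.png

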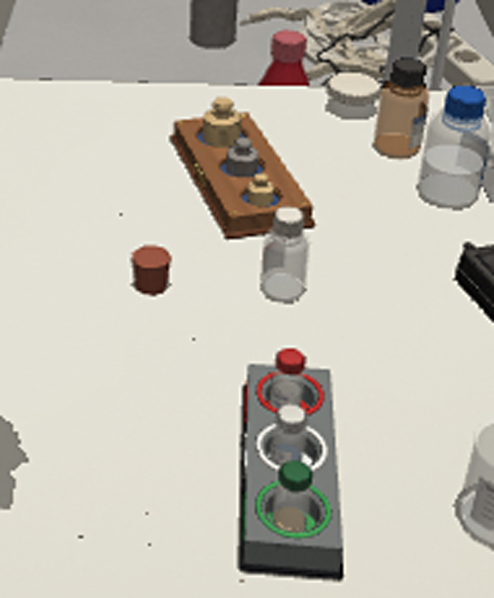

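View pics/end_t.png

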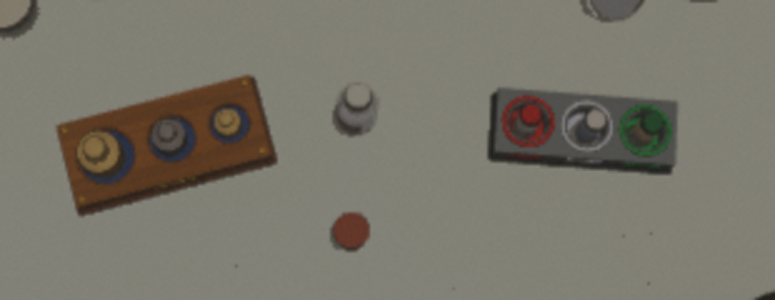

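Both views show every piece upright in its own well: the weights at (97,152), (170,138) and (228,123), and the vials in the red, white and green bays. Offsets are 3 mm or less and heights match the well floors. The stopper and dropper bottle have not moved.

```bash
python3 -c "
from bench import bot
print(bot.finish_job())"
```

```text
the job is handed in; nothing more can be done
None
```

All three knob weights are in their size-matched wells and the red and green vials are in their colour-ringed bays. I lowered each one until it touched the floor before releasing it, then handed the job in at about 29 s of the 118 s allowed.

**Last checks:** both cameras agree.
- **Moved pieces:** each is upright, within about 3 mm of its well centre, and its height matches the well floor to within about 2 mm.
- **White vial, stopper and dropper bottle:** they stand where they did at the start. The stopper and dropper readings were within 2 mm.
- **Arm:** it was clear of everything at hand-in.

**What went wrong on the way:**
- One move call was refused because its rows had no turn entry.
- My first grip on the large weight was too high, so I opened, went lower and regripped before lifting.
- In its landmark results, one network confused the red and green vials in the top view, and another misplaced the weight block in the side view. I used colour and depth positions instead.
- `finish_job` reports no verdict, so I don't know how the job was judged.

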